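Close the food caddy and lock its handle

ROBOT

A 7-joint arm with a two-finger parallel gripper is mounted at the origin on the work surface. World frame = base frame: x ahead of the robot, y to its left, z up, the work surface at z = 0. Lengths are in m, angles in rad, forces in N, time in s.
With the tool pointing down it reaches from about 0.4 to 0.85 m from the base axis. Payload 4.4 kg.
Tool frame: the origin (TCP) lies midway between the tips of the shut fingers; the grasp point (between the pads) lies 19 mm behind it (grasp_offset is the distance from the TCP to the grasp point, in m); z points along the fingers, y is the line along which they close (so a half turn about z gives the same grasp; the last joint's range is limited). The gripper opens to 94 mm and grips with 3 to 60 N. Pads are 16 mm wide; open, the fingers measure 119 mm over their backs; the gripper's body (75 mm by 177 mm) begins 78 mm behind the grasp point.
Start: joints at [1.043, 0.628, 0.038, 1.517, -0.027, 0.996, -0.02], TCP at [0.29, -0.582, 0.205] pointing down, gripper open.
Joint ranges: [-3.06, 3.06], [-0.37, 2.12], [-1.25, 1.32], [0.18, 2.47], [-1.1, 4.24], [0.23, 1.98], [-2.94, 2.94]. Speed limits (rad/s): [2.57, 2.57, 3.14, 3.14, 3.14, 3.14, 3.14].

INTERFACE

Orientations are given as a unit quaternion [w, x, y, z].
In Python, from station import * gives the robot as it stands. The module is installed in compiled form; this text tells all that it offers.
- The arm moves only by the tool play_rows, never from a script. Its argument "plan" is one flat list of numbers, 6 for each row, row after row: the shift along the world's x, y, z each as a share of 12 cm, from -1 to 1, then the turn, a rotation vector about the world's x, y, z each as a share of 180 degrees, from -1 to 1. A call has exactly 10 rows; each row is the pose to reach, as a shift and turn from the pose commanded when the call began, turning the shorter way round; what a row does not reach only later rows make up. A row lasts 1/12 s, in which the tool goes at most 41.7 mm and 7.16 degrees, less where a joint would pass 70% of its speed; a pose out of reach is approached as far as the arm can. A call with a number of a shift or a turn outside -1 to 1 is refused whole. A call with a gripper value outside its range is refused whole. "jaw" is the opening, from -1 (shut) to 1 (fully open), set as the call begins (left out, the last holds). The fingers move at their own pace and stop on an object; the grip force is fixed at half the most. Time passes only in rows, so rows that repeat a pose let the fingers close, or fill a call up. It gives the time, the measured TCP pose, the force, the opening and the grip force at its end, in the units of the state.
- sense(): the state, without advancing time (a new reading comes with each control period).
- capture(name): name is "scene" or "top"; returns the picture (384x512x3 uint8, red, green, blue); there is no depth.
- camera_params(name): a dict with "camera_matrix" (3x3 intrinsics, pixels), "origin" and "orientation" of the camera in the world. Camera axes: x right, y up, looking along -z (the intrinsics and any distortion apply to the point x, -y, -z); pixel columns grow to the right and rows downward; lengths in m; the calibration is good to about 2 mm. A picture is of the moment at which its call begins. camera_params takes no time and is no camera call.
- finish_job(): hands the job in; it is judged then, once.
The state is a dict: "time": time; "joint_pos": joint angles; "dq": joint speeds; "joint_torque": joint torques, N m; "ee_pos": TCP position; "orientation": TCP orientation; "wrist_force": force on the tool from outside, world axes, zero at the start; "ft_torque": the same for the moment, N m; "opening": finger opening in m; "finger_force": force on a finger pad.
Only numpy, scipy, OpenCV 4.12 (cv2) and the standard library are available. Lean on these libraries where they do the work, as an engineer would, in place of code of your own. Each camera call takes 0.05 s, during which the arm holds its last target. There are 200 camera calls.

TASK

Get the steel food caddy on the counter ready to be carried: first shut its lid fully, and then, with the lid shut, swing the carrying handle from the back over the lid to the front and all the way down until its bar sits home in the two forks of the catch. Let go of it, and leave the mug, the spice jar, the wooden spoon and the bowl around it standing where they are.

Things in the scene. Friction and masses are not known exactly. Their poses are not given: they have to be found in the camera images.
- caddy: Open rectangular bin of brushed steel, fixed to the counter: 140 mm (its x) by 180 mm (its y) by 122 mm tall, walls 4 mm. Origin under the centre of its bottom, z up. Its -x side is the front, roughly towards the robot; the lid is hinged at the back (+x) rim, the handle on the two y sides.
- lid (a joint): Lid angle: 0 = shut flat on the rim, grows as it opens upward and backward (at most 1.2 rad). It has a stiff hinge and stays where it is left; about 1 to 3 N down at its free edge closes it.
- lid_edge (a point): Middle of the lid's front (free) edge on its upper (outer) face, 140 mm from the hinge. Lid: plain steel plate 140 x 180 mm, 6 mm thick, no knob (a darker panel, 1.5 mm proud, is only to be seen). Two tongues 16 mm wide, 9 mm thick, 35 mm either side of the middle, reach 25 mm past the edge. Axes: x back to the hinge, z out of the upper face.
- lid_hinge (a point): Middle of the lid's hinge line, which runs along the caddy's y; at x = 70, z = 122 mm on the caddy, the underside of the lid.
- bail (a joint): Handle angle: 0 = resting in the catch at the front (hard stop), grows as the handle swings up over the lid and to the back (2.45 at most). Stiff pivots: it stays where it is left; about 1 to 3 N at the bar moves it.
- bail_grip (a point): Middle of the handle's cross bar, on its axis. The handle is a U of 10 mm round steel bar: two side arms, 100 mm either side of the caddy's middle, and a 200 mm cross bar along the caddy's y with a wooden sleeve 14 mm thick, 100 mm long, about its middle. The bar moves on a circle of 117 mm radius about the pivots and clears the shut lid.
- bail_hinge (a point): Midpoint between the handle's two side pivots, at x = 25, z = 100 mm on the caddy; the axis is the caddy's y.
- catch (a point): Where the bar's middle lies when home: x -85, z 140 mm on the caddy, 12 mm above the shut lid, 15 mm in front of it, 9 mm above its tongues. The catch is two upward-open steel forks on the front wall, 70 mm either side of the middle, 8 mm wide, slots 18 mm wide, tines up to z 152 mm. In the middle fingertips have room before and behind the bar.
- mug: Bystander: white mug 80 mm across, 85 mm tall; origin at the middle of its underside.
- jar: Bystander: glass spice jar with steel cap, 60 mm across, 90 mm tall; origin at the middle of its underside.
- spoon: Bystander: wooden spoon lying flat, 240 mm long; origin at the middle of its underside.
- bowl: Bystander: terracotta bowl 130 mm across, 55 mm tall; origin at the middle of its underside.

How it is judged:
On the way, in this order (a step that is already met when the one before it is completed fails the run):
1. the lid is shut (within 0.05 rad) while the handle is still at the back (angle over 1.2 rad) (value of joint lid below 0.05 rad and value of joint bail above 1.2 rad), for 0.2 s.
2. the handle is home in its catch (within 0.07 rad), the lid still shut (value of joint lid below 0.05 rad and value of joint bail below 0.07 rad), for 0.2 s.
At the end, for the whole second after the job is handed in: The lid is shut (within 0.05 rad, 7 mm at its edge) and the handle rests at the front in its catch (within 0.07 rad, 8 mm at the bar), both at rest (all of step 2 and velocity of joint lid between -0.1 and 0.1 rad/s and velocity of joint bail between -0.1 and 0.1 rad/s); the robot touches nothing.
It fails at once if the mug, jar, spoon or bowl is moved by more than 50 mm (distance of any of mug, jar, spoon, bowl from where it was at the start of the episode above 0.05 m).
It fails at once if the mug, jar or bowl is tipped by more than 0.6 rad (angle between any of mug, jar, bowl's own z axis and vertical above 0.6 rad).
It also fails if it takes over 51 s, if anything falls off the work surface, if the arm or the gripper's body presses on something with over 40 N, if the wrist force passes 120 N, or if a joint passes its speed limit or range.

## Working session

There is one attempt and no reset: what is moved stays moved. The work goes in short steps, Python scripts to look and compute and a tool call to move; the robot and the scene stay as the last step left them, time stands still between calls to the robot, and variables do not carry over. Pictures are saved under pics/ and viewed, at most 10 in all, crops included, and the job is handed in when it is done.

Besides the shell and the picture viewer there is one more tool, called after "Request:" as a command line: name --argument value ..., lists and objects as JSON in quotes. play_rows: Moves the arm, as the interface text tells. Shift numbers are shares of 12 cm and turn numbers shares of 180 degrees, none past 1 either way. Its arguments: {"type":"object","properties":{"plan":{"type":"array"},"jaw":{"type":"number"}},"required":["plan"]}

```bash
mkdir -p pics
python3 - <<'E'
from station import *
import cv2,numpy as np
for n in ("scene","top"):
    im=capture(n); cv2.imwrite(f"pics/{n}0.png",im[:,:,::-1]); 
    p=camera_params(n); print(n,p)
s=sense(); print(s["time"],s["ee_pos"],s["orientation"],s["opening"])
E
```

```text
scene {'camera_matrix': array([[354.23173776,   0.        , 258.24814855],
       [  0.        , 354.23173776, 196.24530814],
       [  0.        ,   0.        ,   1.        ]]), 'origin': array([ 0.93884976, -0.48054731,  0.74700003]), 'orientation': array([0.88878645, 0.37903536, 0.0952384 , 0.23941698])}
top {'camera_matrix': array([[472.90371739,   0.        , 265.46020083],
       [  0.        , 472.90371739, 197.41383552],
       [  0.        ,   0.        ,   1.        ]]), 'origin': array([0.48846897, 0.07359234, 1.16913122]), 'orientation': array([-0.70233834, -0.03858419,  0.03539252,  0.70991513])}
0.1 [ 0.28937737 -0.58138319  0.20466945] [-8.09811276e-04  9.73462286e-01  2.28845979e-01 -2.01617530e-04] 0.09389509271422622
```

View pics/scene0.png

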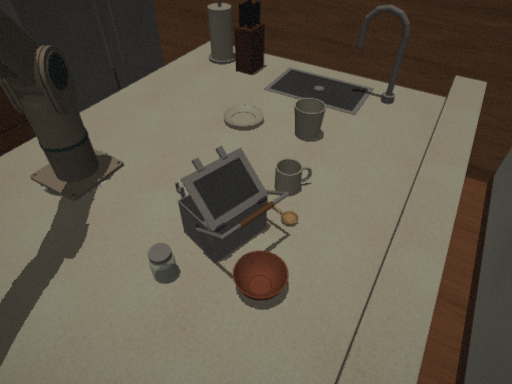

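View pics/top0.png

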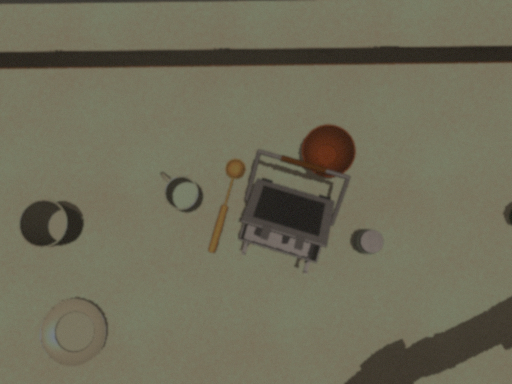

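The scene view shows the caddy at about (225,205), with its lid half open and the handle's wooden sleeve at (258,214). In the top view the caddy is at about (288,215), with the handle at the back, bowl (328,150), jar (368,241), spoon (228,205) and mug (184,194). I need enlarged crops.

Run:
```python
import cv2,numpy as np
a=cv2.imread("pics/top0.png")[140:280,230:390]; b=cv2.imread("pics/scene0.png")[140:260,170:310]
for n,c in(("ct",a),("cs",b)):
    c=cv2.convertScaleAbs(c,alpha=1.6,beta=20); cv2.imwrite(f"pics/{n}.png",cv2.resize(c,None,fx=4 if n=="ct" else 5,fy=4 if n=="ct" else 5,interpolation=cv2.INTER_CUBIC))
```

```text
(no output)
```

View pics/ct.png

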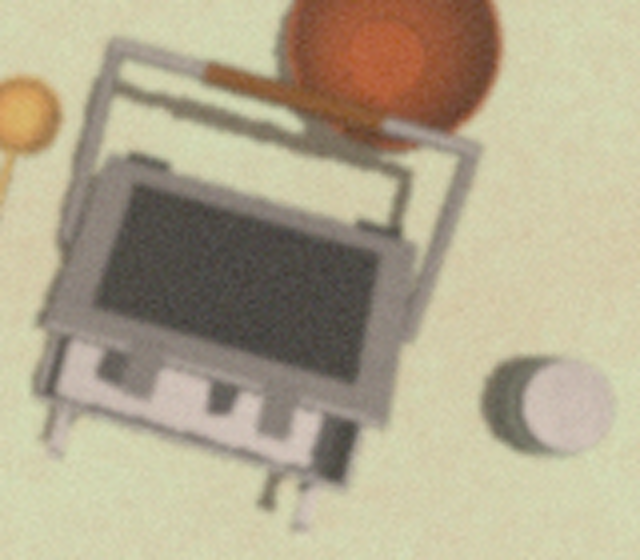

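View pics/cs.png

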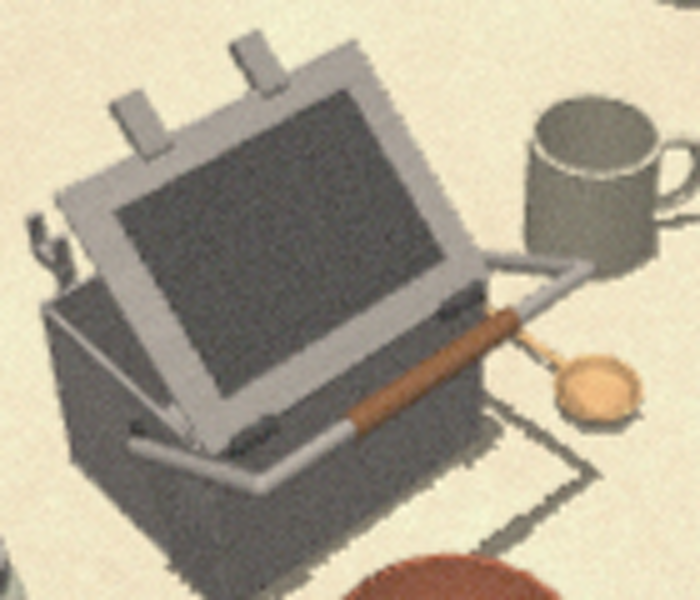

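The crops give the matching corners in both views: handle corners at top (259.5,151), (349.5,177.5) and scene (288,194), (222,237), plus all four lid corners. Next I triangulate them.

```bash
cat > h.py <<'E'
from station import *
import cv2,numpy as np
from scipy.spatial.transform import Rotation as R
def P(n):
    c=camera_params(n); q=c["orientation"]; Rm=R.from_quat([*q[1:],q[0]]).as_matrix()@np.diag([1,-1,-1])
    return c["camera_matrix"]@np.c_[Rm.T,-Rm.T@c["origin"]]
def tri(a,b):
    X=cv2.triangulatePoints(P("top"),P("scene"),np.float64(a).reshape(2,1),np.float64(b).reshape(2,1))[:,0]; return X[:3]/X[3]
def proj(n,X):
    u=P(n)@np.r_[X,1]; return u[:2]/u[2]
def plane(n,uv,z):
    M=P(n); A=M[:,:2]; H=np.c_[A,M[:,2]*z+M[:,3]]; r=np.linalg.solve(H,[*uv,1]); return np.r_[r[:2]/r[2],z]
T=lambda x,y:(x/4+230-.4,y/4+140-.4)
S=lambda x,y:(x/5+170-.4,y/5+140-.4)
E
python3 - <<'E'
from h import *
pts=dict(bailL=(T(118,45),S(592,268)),bailR=(T(478,150),S(260,487)),slL=(T(206,70),S(518,320)),slR=(T(383,125),S(353,425)),
lidFL=(T(45,322),S(355,42)),lidFR=(T(383,422),S(60,195)),lidBL=(T(118,160),S(485,270)),lidBR=(T(412,243),S(207,448)))
r={}
for k,(a,b) in pts.items():
    X=tri(a,b); r[k]=X; print(k,X.round(4),(proj("top",X)-a).round(1),(proj("scene",X)-b).round(1))
for k in("bail","sl","lidF","lidB"):
    d=r[k+"L"]-r[k+"R"]; print(k,((r[k+"L"]+r[k+"R"])/2).round(4),np.linalg.norm(d).round(4),np.degrees(np.arctan2(-d[0],d[1])).round(2))
import cv2
for n,z,uv in(("jar",.09,(372,241)),("bowl",.055,(328,149)),("mug",.085,(185,195)),("spoonhead",.01,(235,168)),("spoonend",.01,(212,250)),("forkL",.152,T(52,450)),("forkR",.152,T(303,525))): print(n,plane("top",uv,z).round(3))
E
```

```text
bailL [0.6973 0.0913 0.1624] [-0.5 -0.7] [-1.4  0.2]
bailR [ 0.6371 -0.1015  0.1635] [-0.4 -0.5] [-1.2  0.1]
slL [0.683  0.0438 0.1611] [-0.4 -0.6] [-1.2  0.2]
slR [ 0.6517 -0.051   0.1619] [-0.4 -0.6] [-1.3  0.1]
lidFL [0.544  0.1281 0.2153] [-0.3 -0.4] [-0.7  0.1]
lidFR [ 0.492  -0.0408  0.2172] [-0.3 -0.4] [-0.8  0.1]
lidBL [0.6389 0.0925 0.1319] [-0.5 -0.7] [-1.4  0.2]
lidBR [ 0.5891 -0.0707  0.13  ] [0.2 0.2] [ 0.4 -0. ]
bail [ 0.6672 -0.0051  0.1629] 0.2019 -17.33
sl [ 0.6674 -0.0036  0.1615] 0.0998 -18.32
lidF [0.518  0.0436 0.2162] 0.1767 -17.11
lidB [0.614  0.0109 0.131 ] 0.1706 -16.98
jar [ 0.5   -0.163  0.09 ]
bowl [ 0.72  -0.073  0.055]
mug [0.61  0.264 0.085]
spoonhead [0.684 0.153 0.01 ]
spoonend [0.483 0.21  0.01 ]
forkL [0.478 0.128 0.152]
forkR [ 0.437 -0.006  0.152]
```

Request:
play_rows --jaw -1 --plan '[0.033,0.087,0.06,0,0,0.0043,0.066,0.174,0.12,0,0,0.0086,0.099,0.261,0.18,0,0,0.0129,0.132,0.348,0.24,0,0,0.0172,0.165,0.435,0.3,0,0,0.0215,0.198,0.522,0.36,0,0,0.0258,0.231,0.609,0.42,0,0,0.0301,0.264,0.696,0.48,0,0,0.0344,0.297,0.783,0.54,0,0,0.0387,0.33,0.87,0.6,0,0,0.043]'

```text
time: 0.93
ee_pos: [0.3297, -0.4764, 0.2783]
orientation: [0.0, 0.956, 0.295, 0.0]
wrist_force: [-0.5, 0.5, 0.3]
opening: 0.0311
finger_force: 0.0
```

Request:
play_rows --plan '[0.033,0.087,0,0,0,0.0043,0.066,0.174,0,0,0,0.0086,0.099,0.261,0,0,0,0.0129,0.132,0.348,0,0,0,0.0172,0.165,0.435,0,0,0,0.0215,0.198,0.522,0,0,0,0.0258,0.231,0.609,0,0,0,0.0301,0.264,0.696,0,0,0,0.0344,0.297,0.783,0,0,0,0.0387,0.33,0.87,0,0,0,0.043]'

```text
time: 1.77
ee_pos: [0.3692, -0.3721, 0.2775]
orientation: [0.0, 0.934, 0.358, 0.0]
wrist_force: [-0.5, -0.0, -0.5]
opening: 0.001
finger_force: 0.0
```

Request:
play_rows --plan '[0.033,0.087,0,0,0,0.0043,0.066,0.174,0,0,0,0.0086,0.099,0.261,0,0,0,0.0129,0.132,0.348,0,0,0,0.0172,0.165,0.435,0,0,0,0.0215,0.198,0.522,0,0,0,0.0258,0.231,0.609,0,0,0,0.0301,0.264,0.696,0,0,0,0.0344,0.297,0.783,0,0,0,0.0387,0.33,0.87,0,0,0,0.043]'

```text
time: 2.6
ee_pos: [0.4088, -0.2677, 0.2775]
orientation: [0.0, 0.907, 0.421, 0.0]
wrist_force: [0.8, 0.1, 0.4]
opening: 0.0005
finger_force: 0.0
```

Request:
play_rows --plan '[0.033,0.087,0,0,0,0.0043,0.066,0.174,0,0,0,0.0086,0.099,0.261,0,0,0,0.0129,0.132,0.348,0,0,0,0.0172,0.165,0.435,0,0,0,0.0215,0.198,0.522,0,0,0,0.0258,0.231,0.609,0,0,0,0.0301,0.264,0.696,0,0,0,0.0344,0.297,0.783,0,0,0,0.0387,0.33,0.87,0,0,0,0.043]'

```text
time: 3.43
ee_pos: [0.4484, -0.1632, 0.2775]
orientation: [-0.0, 0.877, 0.481, 0.0]
wrist_force: [-0.5, 0.3, -0.3]
opening: 0.0006
finger_force: 0.0
```

Request:
play_rows --plan '[0.033,0.087,0,0,0,0.0043,0.066,0.174,0,0,0,0.0086,0.099,0.261,0,0,0,0.0129,0.132,0.348,0,0,0,0.0172,0.165,0.435,0,0,0,0.0215,0.198,0.522,0,0,0,0.0258,0.231,0.609,0,0,0,0.0301,0.264,0.696,0,0,0,0.0344,0.297,0.783,0,0,0,0.0387,0.33,0.87,0,0,0,0.043]'

```text
time: 4.27
ee_pos: [0.488, -0.0588, 0.2775]
orientation: [-0.0, 0.842, 0.539, 0.0]
wrist_force: [0.1, -0.2, -0.1]
opening: 0.0007
finger_force: 0.0
```

Request:
play_rows --plan '[0.029,0.083,0,0,0,0.0043,0.058,0.166,0,0,0,0.0086,0.087,0.249,0,0,0,0.0129,0.116,0.332,0,0,0,0.0172,0.145,0.415,0,0,0,0.0215,0.174,0.498,0,0,0,0.0258,0.203,0.581,0,0,0,0.0301,0.232,0.664,0,0,0,0.0344,0.261,0.747,0,0,0,0.0387,0.29,0.83,0,0,0,0.043]'

```text
time: 5.1
ee_pos: [0.5228, 0.0407, 0.2775]
orientation: [-0.0, 0.804, 0.595, 0.0]
wrist_force: [-0.2, 0.8, 0.3]
opening: 0.0003
finger_force: 0.0
```

Request:
play_rows --plan '[0,0,-0.08,0,0,0,0,0,-0.16,0,0,0,0,0,-0.24,0,0,0,0,0,-0.32,0,0,0,0,0,-0.4,0,0,0,0,0,-0.48,0,0,0,0,0,-0.56,0,0,0,0,0,-0.64,0,0,0,0,0,-0.72,0,0,0,0,0,-0.8,0,0,0]'

```text
time: 5.93
ee_pos: [0.5225, 0.0397, 0.1806]
orientation: [-0.0, 0.804, 0.594, 0.0]
wrist_force: [-1.5, 0.4, 1.5]
opening: 0.0002
finger_force: 0.6
```

Request:
play_rows --plan '[0,0,-0.06,0,0,0,0,0,-0.12,0,0,0,0,0,-0.18,0,0,0,0,0,-0.24,0,0,0,0,0,-0.3,0,0,0,0,0,-0.36,0,0,0,0,0,-0.4,0,0,0,0,0,-0.43,0,0,0,0,0,-0.45,0,0,0,0,0,-0.46,0,0,0]'

```text
time: 6.77
ee_pos: [0.5221, 0.0397, 0.1279]
orientation: [0.0, 0.804, 0.594, -0.0]
wrist_force: [-7.2, 0.1, 29.1]
opening: 0.0004
finger_force: 14.4
```

Request:
play_rows --jaw 0.1 --plan '[0,0,0.15,0,0,0,0,0,0.3,0,0,0,0,0,0.45,0,0,0,0,0,0.6,0,0,0,0.0,0,0.75,0,0,0,0.05,-0.02,0.87,0,0,0,0.13,-0.04,0.95,0,0,0,0.22,-0.07,1,0,0,0,0.31,-0.1,1,0,0,0,0.4,-0.12,1,0,0,0]'

```text
time: 7.6
ee_pos: [0.5716, 0.0246, 0.2469]
orientation: [0.001, 0.805, 0.594, 0.001]
wrist_force: [-0.7, 1.1, 0.0]
opening: 0.0517
finger_force: 0.0
```

Run:
```python
from station import *
import cv2,numpy as np
a=capture("top");b=capture("scene")
cv2.imwrite("pics/t1.png",a[:,:,::-1]);cv2.imwrite("pics/s1.png",b[:,:,::-1])
c=[cv2.resize(cv2.convertScaleAbs(i[140:290,x:x+150,::-1],alpha=1.6,beta=20),(400,400)) for i,x in((a,220),(b,170))]
cv2.imwrite("pics/c1.png",np.hstack(c)); s=sense(); print(s["time"],s["ee_pos"])
```

```text
7.7 [0.57202187 0.02446892 0.24616748]
```

View pics/c1.png

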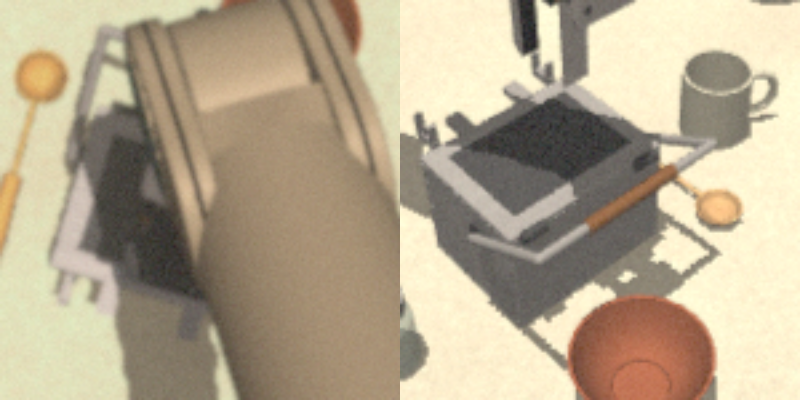

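The scene crop shows the lid flat on the rim with the handle still at the back, sleeve at about (630,198) in the crop. Next I grip the sleeve.

Request:
play_rows --plan '[0.12,-0.035,0,0,0,0,0.24,-0.07,0,0,0,0,0.36,-0.105,0,0,0,0,0.48,-0.14,0,0,0,0,0.6,-0.175,0,0,0,0,0.7,-0.21,0,0,0,0,0.8,-0.24,0,0,0,0,0.8,-0.24,-0.12,0,0,0,0.8,-0.24,-0.24,0,0,0,0.8,-0.24,-0.36,0,0,0]'

```text
time: 8.53
ee_pos: [0.666, -0.0033, 0.2024]
orientation: [-0.0, 0.804, 0.594, -0.0]
wrist_force: [0.1, 0.6, -0.1]
opening: 0.0512
finger_force: 0.0
```

Request:
play_rows --plan '[0,0,-0.08,0,0,0,0,0,-0.16,0,0,0,0,0,-0.24,0,0,0,0,0,-0.32,0,0,0,0,0,-0.37,0,0,0,0,0,-0.41,0,0,0,0,0,-0.41,0,0,0,0,0,-0.41,0,0,0,0,0,-0.41,0,0,0,0,0,-0.41,0,0,0]'

```text
time: 9.37
ee_pos: [0.6669, -0.0035, 0.1545]
orientation: [0.0, 0.804, 0.594, 0.001]
wrist_force: [0.0, 0.3, 0.4]
opening: 0.0515
finger_force: 0.0
```

Request:
play_rows --jaw -1 --plan '[0,0,0,0,0,0,0,0,0,0,0,0,0,0,0,0,0,0,0,0,0,0,0,0,0,0,0,0,0,0,0,0,0,0,0,0,0,0,0,0,0,0,0,0,0,0,0,0,0,0,0,0,0,0,0,0,0,0,0,0]'

```text
time: 10.2
ee_pos: [0.6671, -0.0037, 0.1541]
orientation: [0.0, 0.804, 0.594, 0.001]
wrist_force: [2.5, -1.4, -0.1]
opening: 0.0132
finger_force: 30.0
```

Run:
```python
from station import *
import numpy as np
# arc table: relative to start, shares of 12 cm
y=np.radians(-17.4); a0=np.arcsin(.0625/.117)
p=lambda a:np.array([.117*np.cos(a)*np.cos(y),.117*np.cos(a)*np.sin(y),.117*np.sin(a)])
for d in range(0,136,4): print(d,((p(a0+np.radians(d))-p(a0))/.12).round(3), (p(a0+np.radians(d))+[.5495+.025*np.cos(y),.033+.025*np.sin(y),.1]).round(4))
```

```text
0 [0. 0. 0.] [ 0.6677 -0.0041  0.1625]
4 [-0.037  0.011  0.056] [ 0.6633 -0.0027  0.1692]
8 [-0.077  0.024  0.11 ] [ 0.6585 -0.0012  0.1757]
12 [-0.121  0.038  0.16 ] [6.533e-01 5.000e-04 1.817e-01]
16 [-0.167  0.052  0.207] [0.6476 0.0022 0.1873]
20 [-0.217  0.068  0.25 ] [0.6416 0.0041 0.1926]
24 [-0.27   0.085  0.29 ] [0.6353 0.0061 0.1973]
28 [-0.325  0.102  0.326] [0.6287 0.0082 0.2016]
32 [-0.383  0.12   0.358] [0.6218 0.0103 0.2054]
36 [-0.442  0.139  0.385] [0.6147 0.0126 0.2087]
40 [-0.503  0.158  0.408] [0.6073 0.0149 0.2115]
44 [-0.566  0.177  0.426] [0.5998 0.0172 0.2137]
48 [-0.63   0.197  0.44 ] [0.5922 0.0196 0.2153]
52 [-0.694  0.217  0.449] [0.5845 0.022  0.2164]
56 [-0.759  0.238  0.454] [0.5767 0.0245 0.2169]
60 [-0.824  0.258  0.453] [0.5689 0.0269 0.2169]
64 [-0.888  0.278  0.448] [0.5611 0.0294 0.2163]
68 [-0.953  0.299  0.438] [0.5534 0.0318 0.2151]
72 [-1.016  0.318  0.424] [0.5458 0.0342 0.2134]
76 [-1.078  0.338  0.405] [0.5383 0.0365 0.2111]
80 [-1.139  0.357  0.381] [0.531  0.0388 0.2083]
84 [-1.199  0.376  0.353] [0.5239 0.041  0.2049]
88 [-1.256  0.394  0.321] [0.517  0.0432 0.201 ]
92 [-1.311  0.411  0.285] [0.5105 0.0452 0.1967]
96 [-1.363  0.427  0.244] [0.5042 0.0472 0.1918]
100 [-1.413  0.443  0.2  ] [0.4982 0.0491 0.1866]
104 [-1.459  0.457  0.153] [0.4927 0.0508 0.1808]
108 [-1.502  0.471  0.102] [0.4875 0.0524 0.1748]
112 [-1.542  0.483  0.048] [0.4827 0.0539 0.1683]
116 [-1.578  0.495 -0.008] [0.4784 0.0553 0.1615]
120 [-1.61   0.505 -0.067] [0.4745 0.0565 0.1544]
124 [-1.638  0.513 -0.129] [0.4711 0.0576 0.147 ]
128 [-1.662  0.521 -0.192] [0.4683 0.0585 0.1395]
132 [-1.682  0.527 -0.257] [0.4659 0.0592 0.1317]
```

Request:
play_rows --plan '[-0.037,0.011,0.056,0,0,0,-0.077,0.024,0.11,0,0,0,-0.121,0.038,0.16,0,0,0,-0.167,0.052,0.207,0,0,0,-0.217,0.068,0.25,0,0,0,-0.27,0.085,0.29,0,0,0,-0.325,0.102,0.326,0,0,0,-0.383,0.12,0.358,0,0,0,-0.442,0.139,0.385,0,0,0,-0.503,0.158,0.408,0,0,0]'

```text
time: 11.03
ee_pos: [0.6113, 0.0139, 0.2067]
orientation: [0.005, 0.805, 0.594, 0.005]
wrist_force: [7.4, -4.4, 8.8]
opening: 0.013
finger_force: 30.0
```

Request:
play_rows --plan '[-0.063,0.019,0.018,0,0,0,-0.127,0.039,0.032,0,0,0,-0.191,0.059,0.041,0,0,0,-0.256,0.08,0.046,0,0,0,-0.321,0.1,0.045,0,0,0,-0.385,0.12,0.04,0,0,0,-0.45,0.141,0.03,0,0,0,-0.513,0.16,0.016,0,0,0,-0.575,0.18,-0.003,0,0,0,-0.636,0.199,-0.027,0,0,0]'

```text
time: 11.87
ee_pos: [0.5305, 0.0391, 0.2013]
orientation: [0.001, 0.804, 0.594, 0.001]
wrist_force: [2.0, -1.8, 4.1]
opening: 0.013
finger_force: 30.0
```

Request:
play_rows --plan '[-0.06,0.019,-0.028,0,0,0,-0.117,0.037,-0.06,0,0,0,-0.172,0.054,-0.096,0,0,0,-0.224,0.07,-0.137,0,0,0,-0.274,0.086,-0.181,0,0,0,-0.32,0.1,-0.228,0,0,0,-0.363,0.114,-0.279,0,0,0,-0.403,0.126,-0.333,0,0,0,-0.439,0.138,-0.389,0,0,0,-0.471,0.148,-0.448,0,0,0]'

```text
time: 12.7
ee_pos: [0.473, 0.0576, 0.1452]
orientation: [-0.0, 0.804, 0.594, 0.0]
wrist_force: [2.1, 0.5, 3.2]
opening: 0.013
finger_force: 30.0
```

Request:
play_rows --plan '[-0.01,0.003,-0.02,0,0,0,-0.019,0.006,-0.04,0,0,0,-0.027,0.008,-0.06,0,0,0,-0.035,0.01,-0.08,0,0,0,-0.042,0.013,-0.1,0,0,0,-0.048,0.015,-0.115,0,0,0,-0.05,0.016,-0.125,0,0,0,-0.052,0.016,-0.13,0,0,0,-0.052,0.016,-0.13,0,0,0,-0.052,0.016,-0.13,0,0,0]'

```text
time: 13.53
ee_pos: [0.4669, 0.0595, 0.1301]
orientation: [-0.0, 0.804, 0.594, 0.0]
wrist_force: [2.3, 4.1, -0.5]
opening: 0.0133
finger_force: 30.0
```

Run:
```python
from station import *
import cv2,numpy as np
a=capture("top");b=capture("scene")
c=[cv2.resize(cv2.convertScaleAbs(i[130:280,x:x+150,::-1],alpha=1.6,beta=20),(400,400)) for i,x in((a,220),(b,150))]
cv2.imwrite("pics/c2.png",np.hstack(c)); s=sense(); print(s["time"],s["ee_pos"],s["wrist_force"])
```

```text
13.6333 [0.46685499 0.05948393 0.13009199] [ 2.44550127  4.53999031 -0.47420583]
```

View pics/c2.png

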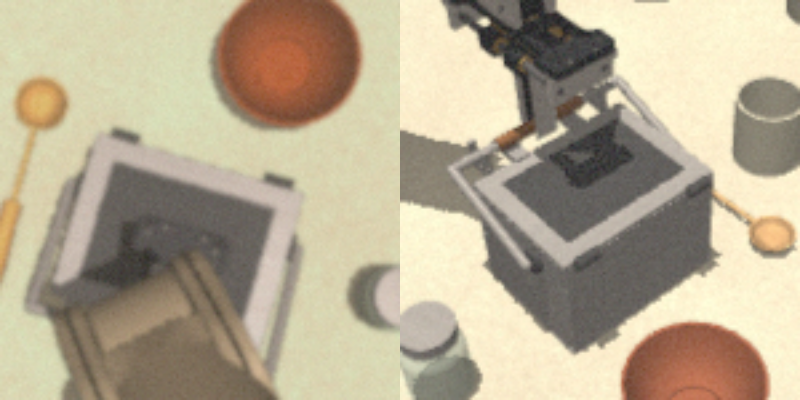

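The handle is at the front with its bar near the forks (left corner at about (455,165) in the scene crop). I felt no end stop, so I'll release it and press down with shut fingers.

Request:
play_rows --jaw -0.3 --plan '[0,0,0,0,0,0,0,0,0,0,0,0,0,0,0,0,0,0,0,0,0,0,0,0,0,0,0,0,0,0,0,0,0.08,0,0,0,0,0,0.17,0,0,0,0,0,0.26,0,0,0,0,0,0.35,0,0,0,0,0,0.4,0,0,0]'

```text
time: 14.47
ee_pos: [0.4675, 0.059, 0.1799]
orientation: [0.0, 0.804, 0.594, 0.001]
wrist_force: [0.1, -1.1, -0.6]
opening: 0.0327
finger_force: 0.0
```

Request:
play_rows --jaw -1 --plan '[0,0,0,0,0,0,0,0,0,0,0,0,0,0,0,0,0,0,0,0,0,0,0,0,0,0,0,0,0,0,0,0,-0.05,0,0,0,0,0,-0.1,0,0,0,0,0,-0.15,0,0,0,0,0,-0.18,0,0,0,0,0,-0.2,0,0,0]'

```text
time: 15.3
ee_pos: [0.4665, 0.0589, 0.1533]
orientation: [-0.0, 0.804, 0.594, -0.001]
wrist_force: [0.2, 0.2, -0.4]
opening: 0.0003
finger_force: 0.0
```

Request:
play_rows --plan '[0,0,-0.01,0,0,0,0,0,-0.02,0,0,0,0,0,-0.03,0,0,0,0,0,-0.04,0,0,0,0,0,-0.05,0,0,0,0,0,-0.06,0,0,0,0,0,-0.065,0,0,0,0,0,-0.07,0,0,0,0,0,-0.075,0,0,0,0,0,-0.075,0,0,0]'

```text
time: 16.13
ee_pos: [0.467, 0.0591, 0.1468]
orientation: [0.0, 0.804, 0.594, 0.0]
wrist_force: [-4.2, -0.9, 17.0]
opening: 0.0004
finger_force: 8.6
```

Request:
play_rows --plan '[0,0,0.05,0,0,0,0,0,0.15,0,0,0,0,0,0.25,0,0,0,0,0,0.35,0,0,0,0,0,0.45,0,0,0,0,0,0.55,0,0,0,0,0,0.65,0,0,0,0,0,0.75,0,0,0,0,0,0.85,0,0,0,0,0,0.95,0,0,0]'

```text
time: 16.97
ee_pos: [0.4669, 0.059, 0.2599]
orientation: [0.0, 0.804, 0.594, 0.0]
wrist_force: [-0.2, -0.8, -1.0]
opening: 0.0003
finger_force: 0.0
```

Request:
play_rows --plan '[0,-0.1,0,0,0,0,0,-0.2,0,0,0,0,0,-0.3,0,0,0,0,0,-0.4,0,0,0,0,0,-0.5,0,0,0,0,0,-0.6,0,0,0,0,0,-0.7,0,0,0,0,0,-0.8,0,0,0,0,0,-0.9,0,0,0,0,0,-1,0,0,0,0]'

```text
time: 17.8
ee_pos: [0.4669, -0.0616, 0.2593]
orientation: [0.0, 0.804, 0.594, 0.0]
wrist_force: [-0.2, -0.0, 0.2]
opening: 0.0005
finger_force: 0.0
```

Request:
play_rows --plan '[0,-0.1,0,0,0,0,0,-0.2,0,0,0,0,0,-0.3,0,0,0,0,0,-0.4,0,0,0,0,0,-0.5,0,0,0,0,0,-0.6,0,0,0,0,0,-0.7,0,0,0,0,0,-0.8,0,0,0,0,0,-0.9,0,0,0,0,0,-0.9,0,0,0,0]'

```text
time: 18.63
ee_pos: [0.4667, -0.172, 0.2591]
orientation: [0.001, 0.805, 0.593, -0.0]
wrist_force: [-0.4, 0.0, -0.3]
opening: 0.0004
finger_force: 0.0
```

Run:
```python
from station import *
import cv2,numpy as np
a=capture("top");b=capture("scene")
c=[cv2.resize(cv2.convertScaleAbs(i[140:280,x:x+140,::-1],alpha=1.6,beta=20),(400,400),interpolation=cv2.INTER_CUBIC) for i,x in((a,220),(b,160))]
cv2.imwrite("pics/c3.png",np.hstack(c)); s=sense(); print(s["time"],s["ee_pos"],s["wrist_force"])
```

```text
18.7333 [ 0.46689704 -0.16916031  0.25912805] [0.47005535 0.95661171 0.26534396]
```

View pics/c3.png

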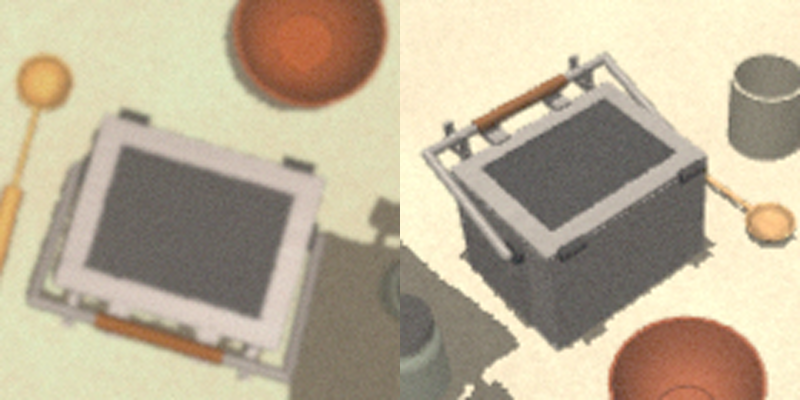

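The bar lies in both forks (scene crop about (455,135) and (580,72)). The lid is flat, and the bowl, spoon and mug shown are undisturbed; the jar is only partly in view. Handing in.

```bash
python3 -c "
from station import *
print(finish_job())"
```

```text
the job is handed in; nothing more can be done
None
```

The job is handed in: the lid is shut, the handle is home in both forks of the catch and released, the arm is clear, and nothing around the caddy was disturbed as far as the pictures show; no verdict came back.

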